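# Weigh the jar that stands behind the reagent bottles

## Robot

A 6-joint arm with a two-finger parallel gripper is mounted at the origin on the work surface. World frame = base frame: x ahead of the robot, y to its left, z up, the work surface at z = 0. Lengths are in mm, angles in rad, forces in N, time in s.
With the tool pointing down it reaches from about 375 to 975 mm from the base axis. Payload 3.8 kg.
Tool frame: the origin (TCP) lies at the very end of the fingers, on their centre line; the grasp point (between the pads) lies 19 mm behind it (r.grip_point_offset is the distance from the TCP to the grasp point, in mm); z points along the fingers, x is the direction in which the jaws open and shut, and the axes are right-handed (so a half turn about z gives the same grasp; the last joint's range is limited). The gripper opens to 85 mm and grips with 20 to 120 N. Pads are 22 mm wide; open, the fingers measure 114 mm over their backs; the gripper's body (76 mm by 85 mm) begins 54 mm behind the grasp point. The pads swing forward as they close: fully open they stand 13 mm farther back than shut.
Start: joints at [1.167, 0.264, 1.604, -0, 1.274, -0.037], TCP at [242.073, 630.094, 204.38] pointing down, gripper open.
Joint ranges: [-2.63, 2.63], [-0.94, 2.18], [0.31, 2.57], [-1.31, 4.45], [0, 2.66], [-2.55, 2.55]. Speed limits (rad/s): [2.57, 2.57, 3.14, 3.14, 3.14, 3.14].

## Interface

Orientations are given as a rotation vector (axis times angle).
In Python, from cell import r gives the robot as it stands. Calls block until the motion is done:
- r.move_ptp(position, orientation): joint-space move of the TCP to a pose.
- r.movel(position, orientation=None, v=150, threshold=None): straight line of the TCP; orientation=None keeps the orientation; v is the mean speed in mm/s. With threshold (N) it stops when the force on the tool has changed by that much, and returns True; else False.
- r.set_joints(angles): joint-space move.
- r.set_gripper(opening, force=None): finger opening in mm; force is the grip in N (None keeps the last); returns when the fingers have stopped.
- r.sleep(seconds).
- r.solve_ik(position, orientation): joint angles nearest the present ones, or None.
- r.get_state(): the state.
- r.read_camera(name): name is "side" or "top"; returns the picture (384x512x3 uint8, red, green, blue); there is no depth.
- r.camera_info(name): a dict with "K" (3x3 intrinsics, pixels), "R" (3x3) and "t" (3): a world point X has camera coordinates R X + t. Camera axes: x right, y down, z forward; pixel columns grow to the right and rows downward; lengths in mm; the calibration is good to about 2 mm. A picture is of the moment at which its call begins. camera_info takes no time and is no camera call.
A pose or a line that the arm cannot do raises r.Unreachable and nothing moves.
- r.sign_off(): hands the job in, once; it reports no verdict.
The state is a dict: "time_s": time; "joint_pos": joint angles; "joint_vel": joint speeds; "effort": joint torques, N m; "tool_pos": TCP position; "eef_rot": TCP orientation; "contact_force": force on the tool from outside, world axes, zero at the start; "moment": the same for the moment, N m; "grip_width": finger opening in mm.
Only numpy, scipy, OpenCV 4.12 (cv2) and the standard library are available. Lean on these libraries where they do the work, as an engineer would, in place of code of your own. Each camera call takes 0.05 s, during which the arm holds its last target.

## Task

The small lidded jar at the back of the spill tray is to be weighed, but three taller bottles stand close around it. Lift the three bottles out and stand them on the dark mat, then take the jar from the tray and stand it in the middle of the balance's pan, and only then put every bottle back in the tray on the very spot where it stood at the start. Keep everything upright, set it down without dropping it, and leave the beaker, the funnel and the spray bottle alone.

Things in the scene. Friction and masses are not known exactly. Their poses are not given: they have to be found in the camera images.
- jar: The jar to weigh: squat straight-sided clear glass jar with a flat black lid (upper 16 mm) as wide as the jar; diameter 54 mm, height 48 mm, about 0.14 kg. It starts at the back of the tray (away from the robot), with the three bottles within 10 mm of it in front and on both sides. Origin at the centre of its underside, z up.
- narrow_bottle: Round amber glass bottle with the smallest cap: body diameter 60 mm up to a height of 106 mm, narrow neck, black cylindrical screw cap of diameter 34 mm from 124 to 152 mm height (total 152 mm), about 0.30 kg. Origin at the centre of its underside, z up along its axis. Which of the three bottles stands in front, left or right of the jar varies.
- square_bottle: White plastic bottle of square section 56 x 56 mm up to a height of 110 mm, white cylindrical screw cap of diameter 44 mm from 118 to 146 mm height (total 146 mm), about 0.27 kg. Origin at the centre of its underside, z up; its x and y axes are square to its sides, which stand nearly square to the tray's.
- wide_bottle: Round white plastic wide-mouth bottle: body diameter 60 mm up to a height of 114 mm, grey cylindrical screw cap, the largest, of diameter 54 mm from 122 to 150 mm height (total 150 mm), about 0.31 kg. Origin at the centre of its underside, z up along its axis.
- tray: Low grey spill tray, fixed, 175 (its x) x 235 mm (its y), walls 4 mm thick, 18 mm high, floor 4 mm thick. Origin at the centre of its underside, z up, x from its front (robot side) to its back. In it the jar stands near (26, 0) mm, the bottles near (-36, 0), (10, 60), (10, -60) mm, 5 to 15 mm apart. Jaws closing along the tray's x have most room, at each cap and later at the jar.
- mat: Side area: dark rubber mat fixed on the bench, 220 mm (its x) by 200 mm (its y), 3 mm thick, left or right of the tray. Origin at the centre of its underside, z up.
- balance: White laboratory balance, fixed, about 210 x 165 mm, with a round steel pan of diameter 116 mm whose top is 50 mm above the bench. It stands on the other side of the tray from the mat; its keys and dark display are on the robot side. Origin on the bench exactly below the centre of the pan, z up.
- beaker: Bystander, not to be moved: empty glass beaker, diameter 68 mm, height 90 mm, beyond the tray. Origin at the centre of its underside.
- funnel: Bystander, not to be moved: green plastic funnel standing mouth down, diameter 88 mm, height 105 mm, beyond the tray. Origin at the centre of its underside.
- spray_bottle: Bystander, not to be moved: white trigger spray bottle with a green head, diameter 66 mm, height 209 mm, beyond the tray. Origin at the centre of its underside.
Not all that is in view belongs to the job. Leave any blue or red look-alike of the wide_bottle alone.

How it is judged (in metres and radians):
On the way, in this order (a step that is already met when the one before it is completed fails the run):
1. all three bottles stand upright and released on the mat, while the jar is still where it was in the tray (within 30 mm) (x of narrow_bottle in the frame of mat between -0.11 and 0.11 m and y of narrow_bottle in the frame of mat between -0.1 and 0.1 m and z of each of narrow_bottle, square_bottle, wide_bottle in the frame of mat below 0.012 m and linear speed of each of narrow_bottle, square_bottle, wide_bottle below 0.02 m/s and angle between each of narrow_bottle, square_bottle, wide_bottle's own z axis and vertical below 0.15 rad and contact force between each of narrow_bottle, square_bottle, wide_bottle and the fingers below 0.1 N and x of square_bottle in the frame of mat between -0.11 and 0.11 m and y of square_bottle in the frame of mat between -0.1 and 0.1 m and x of wide_bottle in the frame of mat between -0.11 and 0.11 m and y of wide_bottle in the frame of mat between -0.1 and 0.1 m and distance of jar from where it was at the start of the episode below 0.03 m), for 0.2 s.
2. the jar stands upright and released on the pan, within 15 mm of its centre, while all three bottles still stand on the mat (horizontal distance between jar and balance below 0.015 m and z of jar in the frame of balance between 0.044 and 0.06 m and linear speed of each of jar, narrow_bottle, square_bottle, wide_bottle below 0.02 m/s and angle between each of jar, narrow_bottle, square_bottle, wide_bottle's own z axis and vertical below 0.15 rad and contact force between each of jar, narrow_bottle, square_bottle, wide_bottle and the fingers below 0.1 N and x of narrow_bottle in the frame of mat between -0.11 and 0.11 m and y of narrow_bottle in the frame of mat between -0.1 and 0.1 m and z of each of narrow_bottle, square_bottle, wide_bottle in the frame of mat below 0.012 m and x of square_bottle in the frame of mat between -0.11 and 0.11 m and y of square_bottle in the frame of mat between -0.1 and 0.1 m and x of wide_bottle in the frame of mat between -0.11 and 0.11 m and y of wide_bottle in the frame of mat between -0.1 and 0.1 m), for 0.2 s.
At the end, for the whole second after the job is handed in: The jar stands upright on the balance's pan, within 15 mm of its centre, and each of the three bottles stands upright in the tray within 15 mm of the spot where it stood at the start; all are released and at rest (horizontal distance between jar and balance below 0.015 m and z of jar in the frame of balance between 0.044 and 0.06 m and linear speed of each of jar, narrow_bottle, square_bottle, wide_bottle below 0.02 m/s and angle between each of jar, narrow_bottle, square_bottle, wide_bottle's own z axis and vertical below 0.15 rad and contact force between each of jar, narrow_bottle, square_bottle, wide_bottle and the fingers below 0.1 N and distance of each of narrow_bottle, square_bottle, wide_bottle from where it was at the start of the episode below 0.015 m); the robot touches nothing.
It fails at once if the jar or a bottle is dropped (falls freely faster than 0.6 m/s) ((linear speed of narrow_bottle above 0.6 m/s and contact force between narrow_bottle and anything else below 0.02 N) or (linear speed of square_bottle above 0.6 m/s and contact force between square_bottle and anything else below 0.02 N) or (linear speed of wide_bottle above 0.6 m/s and contact force between wide_bottle and anything else below 0.02 N) or (linear speed of jar above 0.6 m/s and contact force between jar and anything else below 0.02 N)).
It fails at once if the jar or a bottle is tipped over (leans more than 35 degrees) (angle between any of narrow_bottle, square_bottle, wide_bottle, jar's own z axis and vertical above 0.61 rad).
It fails at once if the beaker, the funnel or the spray bottle is shifted by more than 20 mm (distance of any of beaker, funnel, spray_bottle from where it was at the start of the episode above 0.02 m).
It also fails if it takes over 138 s, if anything falls off the work surface, if the arm or the gripper's body presses on something with over 40 N, if the wrist force passes 120 N, or if a joint passes its speed limit or range.

## Working session

There is one attempt and no reset: what is moved stays moved. The work goes in short steps, each a Python script; the robot and the scene stay as the last script left them, time stands still between calls to the robot, and variables do not carry over. Pictures are saved under pics/ and viewed, and the job is handed in when it is done.

```bash
ls; mkdir -p pics; python3 - <<'E'
from cell import r
import cv2
for n in("top","side"):
    im=r.read_camera(n);cv2.imwrite(f"pics/{n}0.png",cv2.cvtColor(im,cv2.COLOR_RGB2BGR))
    c=r.camera_info(n);print(n,c["K"],c["R"],c["t"])
print(r.get_state(),r.grip_point_offset)
E
```

```text
pics
top [[457.70981357   0.         246.01418604]
 [  0.         457.70981357 192.57953168]
 [  0.           0.           1.        ]] [[ 2.25471525e-03 -9.99921959e-01 -1.22878894e-02]
 [-9.94454159e-01 -9.50009039e-04 -1.05166642e-01]
 [ 1.05146761e-01  1.24568636e-02 -9.94378693e-01]] [-4.23793357e-01  5.95383274e+02  1.16968948e+03]
side [[426.60214585   0.         249.75901829]
 [  0.         426.60214585 198.49378252]
 [  0.           0.           1.        ]] [[ 0.93688044 -0.34964244 -0.00228345]
 [-0.19953089 -0.52926503 -0.82466112]
 [ 0.28712797  0.77306448 -0.56562252]] [-550.0969147   154.08996693 1034.91755917]
{'time_s': 0.1, 'joint_pos': array([ 1.16708356e+00,  2.64695270e-01,  1.60523394e+00,  1.33797628e-05,
        1.27369905e+00, -3.68913325e-02]), 'joint_vel': array([-0.00170048, -0.00153791, -0.0011621 ,  0.00037396,  0.00089259,
       -0.00101349]), 'effort': array([-2.05959186e-04, -5.16710758e+01, -3.68588126e+01, -1.05454969e-04,
        6.32444979e-03, -2.18591549e-05]), 'tool_pos': array([241.80088467, 629.44190419, 203.17670375]), 'eef_rot': array([ 2.58845069,  1.77840941, -0.00271025]), 'contact_force': array([-0.19718217,  0.17393814, -0.03108815]), 'moment': array([-0.02494267, -0.01890834,  0.01378901]), 'grip_width': 85.22512814128675} 18.700000000000003
```

View pics/top0.png

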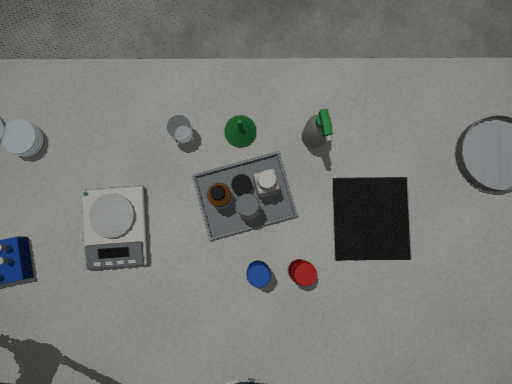

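View pics/side0.png

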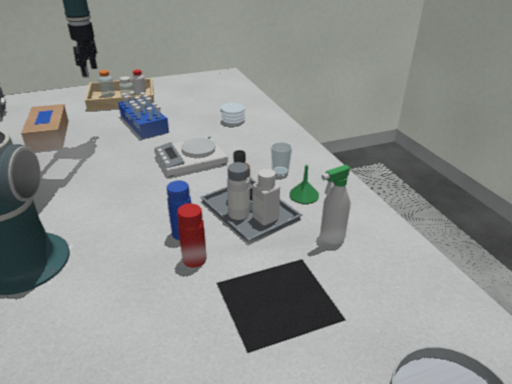

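The top view shows the balance pan at (112,215), the tray centred near (245,196), and the mat at (371,219). In the tray: an amber bottle with a black cap (218,194), a black lid that should be the jar (242,185), a grey cap (247,203) and a white square bottle (267,180). The blue (259,274) and red (303,273) bottles are look-alikes of the wide bottle and stay put. I'll confirm the four in enlarged crops.

```bash
python3 - <<'E'
import cv2,numpy as np
a=cv2.imread("pics/top0.png")[145:245,185:305];b=cv2.imread("pics/side0.png")[140:250,190:310]
a=cv2.resize(a,(480,400),interpolation=cv2.INTER_CUBIC)
b=cv2.resize(b,(480,440),interpolation=cv2.INTER_CUBIC)
cv2.imwrite("pics/crop_t.png",a);cv2.imwrite("pics/crop_s.png",b)
E
```

```text
(no output)
```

View pics/crop_t.png

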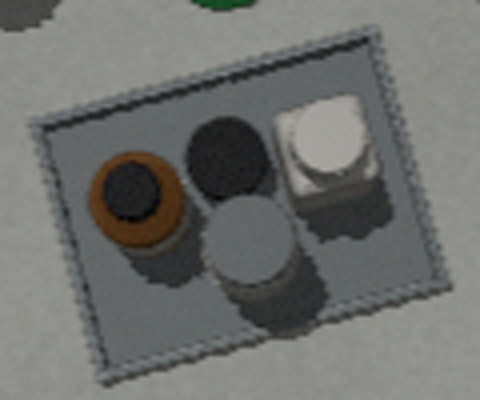

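View pics/crop_s.png

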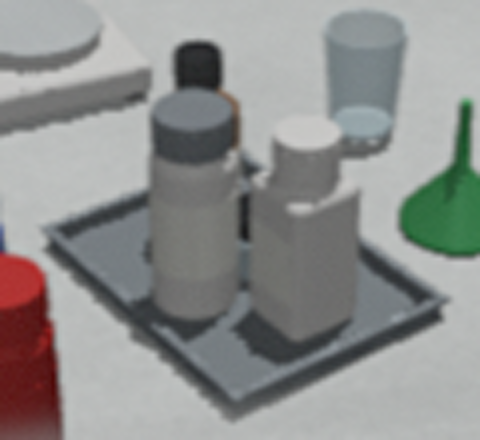

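The crops confirm it: small black cap on amber body (left), wide grey cap (front), white cap on square body (right), and the low black lid (jar) behind. Now I'll measure them.

```bash
cat > h.py <<'E'
import cv2,numpy as np
from cell import r
def ray(n,uv,z):
    c=r.camera_info(n);K,R,t=map(np.array,(c["K"],c["R"],c["t"]))
    C=-R.T@t; d=R.T@np.linalg.inv(K)@np.array([uv[0],uv[1],1.]); return C+d*(z-C[2])/d[2]
def proj(n,X):
    c=r.camera_info(n);p=np.array(c["K"])@(np.array(c["R"])@np.array(X,float)+np.array(c["t"]));return p[:2]/p[2]
def big(mask):
    k,l,s,c=cv2.connectedComponentsWithStats(mask.astype(np.uint8));i=1+np.argmax(s[1:,4]);return (l==i).astype(np.uint8)
E
python3 - <<'E'
from h import *
im=cv2.imread("pics/top0.png");hsv=cv2.cvtColor(im,cv2.COLOR_BGR2HSV)
# raw colours
for n,p in dict(nar=(217,192),wide=(248,204),sq=(267,178),jar=(242,184),floor=(232,225),mat=(371,219),pan=(112,215),amb=(222,204),bal=(140,235),sqbody=(258,190),bench=(200,260)).items(): print(n,im[p[1],p[0]],hsv[p[1],p[0]])
g=cv2.cvtColor(im,cv2.COLOR_BGR2GRAY);mask=lambda u,v,w:None
def comp(m,seed):
    k,l=cv2.connectedComponents(m.astype(np.uint8));return (l==l[seed[1],seed[0]]).astype(np.uint8)
def circ(m,name,z,off=0):
    c=max(cv2.findContours(m,0,cv2.CHAIN_APPROX_NONE)[0],key=cv2.contourArea);h=cv2.convexHull(c)
    (x,y),rr=cv2.minEnclosingCircle(h);P=ray("top",(x,y),z)
    d=np.linalg.norm(ray("top",(x+rr+.5,y),z)-ray("top",(x-rr-.5,y),z));print(name,(x,y),P.round(1),"diam",d.round(1))
circ(comp(g<45,(217,192)),"narrow",156)
circ(comp(g<45,(242,184)),"jar",52)
circ(comp(g<45,(371,219)),"mat",3)
m=comp(g<45,(371,219));c=max(cv2.findContours(m,0,cv2.CHAIN_APPROX_NONE)[0],key=cv2.contourArea)
bx=cv2.boxPoints(cv2.minAreaRect(c));print("mat corners",[ray("top",b,3)[:2].round(0) for b in bx], ray("top",bx.mean(0),3).round(1))
# zoom Canny-based circles via Hough
for nm,(cx,cy),z,D in(("narrow",(218,193),156,34),("wide",(248,205),154,54),("sq",(267,179),150,44),("jar",(242,184),52,54),("pan",(112,215),50,116)):
    s=6;w=20 if nm!="pan" else 30
    crop=cv2.resize(g[cy-w:cy+w+1,cx-w:cx+w+1],None,fx=s,fy=s,interpolation=cv2.INTER_CUBIC)
    dist=r.camera_info("top")["R"][2]@np.array(ray("top",(cx,cy),z))+r.camera_info("top")["t"][2]
    rad=457.7*D/2/dist*s
    H=cv2.HoughCircles(crop,cv2.HOUGH_GRADIENT_ALT,1,20,param1=120,param2=0.3,minRadius=int(rad*.9),maxRadius=int(rad*1.12))
    print(nm,"exp r",rad.round(1))
    if H is not None:
        for x,y,q in H[0][:3]:
            u=(x+.5)/s-.5+cx-w;v=(y+.5)/s-.5+cy-w;print("   ",u.round(2),v.round(2),q,ray("top",(u,v),z).round(1))
s=lambda p:((p[0]+.5)/4-.5+185,(p[1]+.5)/4-.5+145)
T=np.array([ray("top",s(p),18)[:2] for p in((35,122),(377,30),(448,288),(102,382))]);print("tray",T.round(0),T.mean(0).round(1),np.linalg.norm(np.diff(T,axis=0),axis=1).round(0))
e=T[1]-T[0];e2=T[2]-T[1];print("yaw from y side",np.degrees(np.arctan2(e[0],-e[1])).round(1),np.degrees(np.arctan2(-e2[1],-e2[0])).round(1))
E
```

```text
nar [30 29 31] [165  16  31]
wide [99 98 95] [98 10 99]
sq [155 160 163] [ 19  13 163]
jar [32 28 29] [128  32  32]
floor [103 102  97] [ 95  15 103]
mat [30 28 30] [150  17  30]
pan [140 143 140] [ 60   5 143]
amb [24 49 74] [ 15 172  74]
bal [155 160 160] [ 30   8 160]
sqbody [126 132 133] [ 26  13 133]
bench [135 140 138] [ 42   9 140]
narrow (217.7916717529297, 192.9583282470703) [581.2  65.4 156. ] diam 40.0
jar (242.2096710205078, 185.2096710205078) [612.3  10.1  52. ] diam 60.0
mat (371.0, 219.0) [ 528.  -331.9    3. ] diam 295.4
mat corners [array([ 638., -232.]), array([ 641., -434.]), array([ 423., -430.]), array([ 419., -232.])] [ 529.3 -332.     3. ]
narrow exp r 43.4
    217.42 192.08 44.1213 [583.3  66.3 156. ]
wide exp r 69.0
    246.42 204.08 66.73252 [555.3  -2.  154. ]
sq exp r 55.7
    265.92 178.25 55.970985 [617.  -48.1 150. ]
jar exp r 62.7
    241.58 183.75 61.424957 [616.1  11.8  52. ]
pan exp r 134.9
    111.08 215.92 138.13089 [532.6 348.1  50. ]
tray [[ 643.  141.]
 [ 706.  -87.]
 [ 533. -133.]
 [ 471.   95.]] [588.4   4. ] [237. 179. 236.]
yaw from y side 15.3 14.9
```

The tray comes out at 237 x 178 mm, matching the given 235 x 175, with a yaw of about 15.2°. The mat and pan sizes also match. The cap positions scatter by 2–3 mm, so I'll refine them with sub-pixel edge points and circle fits, and find the tall bystanders.

```bash
cat >> h.py <<'E'
from scipy.optimize import least_squares
from scipy.ndimage import map_coordinates
def fitcirc(n,im,c0,z,D,half=6,ang=None):
    """radial edge points on plane z, robust circle fit with known diameter"""
    g=cv2.GaussianBlur(im.astype(float),(3,3),0.6);c=np.array(c0,float)
    for it in range(4):
        pts=[]
        for a in np.linspace(0,2*np.pi,72,endpoint=False):
            rr=np.arange(D/2-half,D/2+half,.25);P=[(c[0]+q*np.cos(a),c[1]+q*np.sin(a),z) for q in rr]
            uv=np.array([proj(n,p) for p in P])
            s=sum(np.abs(np.gradient(map_coordinates(g[:,:,k],[uv[:,1],uv[:,0]],order=1),rr)) for k in range(3))
            s=np.convolve(s,np.ones(7)/7,'same');i=np.argmax(s[4:-4])+4;pts.append((P[i][0],P[i][1],s[i]))
        p=np.array(pts);p=p[p[:,2]>np.percentile(p[:,2],35)]
        o=least_squares(lambda x:np.hypot(p[:,0]-x[0],p[:,1]-x[1])-D/2,c,loss="soft_l1",f_scale=.8);c=o.x
    return c,np.median(np.abs(o.fun))
E
python3 - <<'E'
from h import *
for n in("top","side"):
  im=cv2.imread(f"pics/{n}0.png")
  for nm,c,z,D in(("narrow",(582,66),156,34),("wide",(554.5,-3),154,54),("sq",(615,-49),150,44),("jar",(614,11),52,54),("pan",(532,348),50,116)):
    if n=="side" and nm=="jar":continue
    C,e=fitcirc(n,im,c,z,D);print(n,nm,C.round(1),"resid",e.round(2),"uv",proj(n,(*C,z)).round(1))
print("spray",ray("top",(325,124),195).round(0),"red",ray("top",(305,273),150).round(0))
E
```

```text
Traceback (most recent call last):
  File "h.py", line 19, in fitcirc
    uv=np.array([proj(n,p) for p in P])
                 ~~~~^^^^^
  File "h.py", line 7, in proj
    c=r.camera_info(n);p=np.array(c["K"])@(np.array(c["R"])@np.array(X,float)+np.array(c["t"]));return p[:2]/p[2]
ValueError: time passes only in moves, steps and waits
```

```bash
sed -i 's/^from cell import r$/from cell import r\nimport functools\ninfo=functools.lru_cache(None)(r.camera_info)/; s/c=r.camera_info(n)/c=info(n)/' h.py
python3 - <<'E'
from h import *
for n in("top","side"):
  im=cv2.imread(f"pics/{n}0.png")
  for nm,c,z,D in(("narrow",(582,66),156,34),("wide",(554.5,-3),154,54),("sq",(615,-49),150,44),("jar",(614,11),52,54),("pan",(532,348),50,116)):
    if n=="side" and nm=="jar":continue
    C,e=fitcirc(n,im,c,z,D);print(n,nm,C.round(1),"resid",e.round(2),"uv",proj(n,(*C,z)).round(1))
print("spray",ray("top",(325,124),195).round(0),"red",ray("top",(305,273),150).round(0))
E
```

```text
top narrow [582.2  66.3] resid 1.45 uv [217.4 192.6]
top wide [554.6  -1.7] resid 0.96 uv [246.3 204.4]
top sq [617.1 -50. ] resid 0.49 uv [266.7 178.2]
top jar [615.   12.7] resid 0.57 uv [241.2 184.2]
top pan [532.7 343.5] resid 0.73 uv [112.9 215.9]
side narrow [579.   62.4] resid 1.28 uv [238.8 153.3]
side wide [555.9  -3.2] resid 1.72 uv [238.7 166.8]
side sq [614.2 -48.7] resid 0.55 uv [266.2 172.5]
side pan [532.9 350.1] resid 1.2 uv [198.  145.2]
spray [ 737. -183.  195.] red [ 396. -138.  150.]
```

The fits agree within about 3 mm, and the tray-frame positions match the nominal ones. I'll move the square bottle first.

```bash
cat >> h.py <<'E'
from scipy.spatial.transform import Rotation as Ro
YAW=np.radians(15.2)
def ori(y=YAW):
    x=np.array([np.cos(y),np.sin(y),0]);z=np.array([0,0,-1.]);return Ro.from_matrix(np.c_[x,np.cross(z,x),z]).as_rotvec()
OFF=r.grip_point_offset
SP=dict(sq=dict(p=(615.5,-49.3),g=132,m=(585,-385)),wide=dict(p=(555,-2.5),g=137,m=(585,-285)),
        narrow=dict(p=(581,64.8),g=134,m=(470,-335)),jar=dict(p=(614.5,11.5),g=34))
HI=300
def st(tag=""):
    s=r.get_state();print(tag,"t",round(s["time_s"],1),"tcp",s["tool_pos"].round(1),"F",s["contact_force"].round(1),"w",round(s["grip_width"],1))
    return s
def pick(xy,zbase,g,force=50,opening=85,hi=HI,near=35):
    r.set_gripper(opening)
    z=zbase+g-OFF
    r.move_ptp([*xy,hi],ori()); r.movel([*xy,z+near],v=250); r.movel([*xy,z],v=80); st("at")
    r.set_gripper(0,force); st("gripped"); r.movel([*xy,z+25],v=70); r.movel([*xy,hi],v=250)
    return z
def place(xy,zbase,g,hi=HI,opening=85,near=20,drop=3,up=None):
    z=zbase+g-OFF
    r.move_ptp([*xy,hi],ori()); r.movel([*xy,z+near],v=200)
    c=r.movel([*xy,z-drop],v=25,threshold=4); s=st(f"contact {c} nominal {z:.1f}")
    r.set_gripper(opening); zz=s["tool_pos"][2]
    r.movel([*xy,zz+45],v=120);r.movel([*xy,up or hi],v=300)
def save(tag):
    for n in("top","side"): cv2.imwrite(f"pics/{n}{tag}.png",cv2.cvtColor(r.read_camera(n),cv2.COLOR_RGB2BGR))
E
python3 - <<'E'
from h import *
s=SP["sq"]; pick(s["p"],4,s["g"]); st("up")
save("1")
a=cv2.imread("pics/top1.png")[100:300,170:450];b=cv2.imread("pics/side1.png")[60:260,150:430]
cv2.imwrite("pics/v1.png",np.vstack([cv2.resize(a,None,fx=1.5,fy=1.5),cv2.resize(b,None,fx=1.5,fy=1.5)]))
E
```

```text
at t 4.4 tcp [615.1 -49.3 116.6] F [ 0.1 -0.1  0.1] w 85.1
gripped t 4.9 tcp [616.  -49.4 118.4] F [-1.8 -0.6  5.2] w 40.7
up t 6.2 tcp [614.5 -49.2 298. ] F [ 0.1  0.8 -3.6] w 40.0
```

View pics/v1.png

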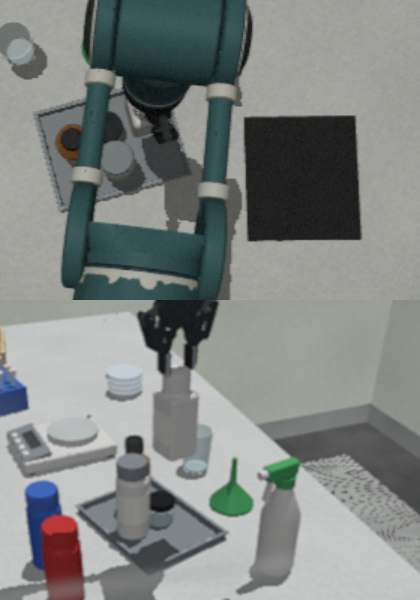

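The square bottle hangs upright from the gripper in the side view, and the measured load fits its mass. I'll place it.

```bash
python3 - <<'E'
from h import *
s=SP["sq"]; place(s["m"],3,s["g"])
st("done"); save("2")
a=cv2.imread("pics/top2.png")[100:300,170:450];b=cv2.imread("pics/side2.png")[130:350,150:430]
cv2.imwrite("pics/v2.png",np.vstack([cv2.resize(a,None,fx=1.5,fy=1.5),cv2.resize(b,None,fx=1.5,fy=1.5)]))
E
```

```text
contact True nominal 116.3 t 9.2 tcp [ 584.5 -384.8  117.5] F [-1.4  1.1  4.1] w 40.2
done t 10.9 tcp [ 584.9 -384.9  299.9] F [-1.  -0.7 -0.4] w 84.9
```

View pics/v2.png

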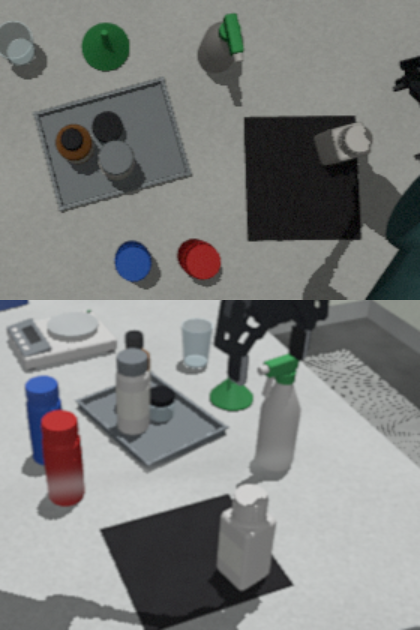

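The square bottle stands upright on the mat (cap at about (406,192) in the full top picture). Next the wide bottle, then the narrow one, checking after each.

```bash
python3 - <<'E'
from h import *
s=SP["wide"]; pick(s["p"],4,s["g"]); q=st("up")
if q["grip_width"]<35: raise SystemExit("lost")
place(s["m"],3,s["g"])
st("done"); save("3")
a=cv2.imread("pics/top3.png")[100:300,170:450];b=cv2.imread("pics/side3.png")[130:350,150:430]
cv2.imwrite("pics/v3.png",np.vstack([cv2.resize(a,None,fx=1.5,fy=1.5),cv2.resize(b,None,fx=1.5,fy=1.5)]))
E
```

```text
at t 13.9 tcp [554.6  -2.4 121.7] F [-0.7 -0.9 -0.6] w 85.1
gripped t 14.7 tcp [563.3  -3.4 133.7] F [-5.3 -0.7 36. ] w 0.4
up t 16.0 tcp [554.1  -2.4 297.9] F [-0.4 -0.2 -1.2] w -0.3lost
```

```bash
python3 - <<'E'
from h import *
r.set_gripper(85);r.move_ptp([520,-200,300],ori())
st("done"); save("3")
a=cv2.imread("pics/top3.png")[100:300,170:450];b=cv2.imread("pics/side3.png")[130:290,150:430]
cv2.imwrite("pics/v3.png",np.vstack([cv2.resize(a,None,fx=1.5,fy=1.5),cv2.resize(b,None,fx=1.5,fy=1.5)]))
cv2.imwrite("pics/v3b.png",cv2.resize(cv2.imread("pics/side3.png")[140:250,190:310],None,fx=5,fy=5,interpolation=cv2.INTER_CUBIC))
E
```

```text
done t 17.6 tcp [ 520.2 -199.3  300. ] F [ 0.9 -0.3  0.1] w 85.2
```

View pics/v3.png

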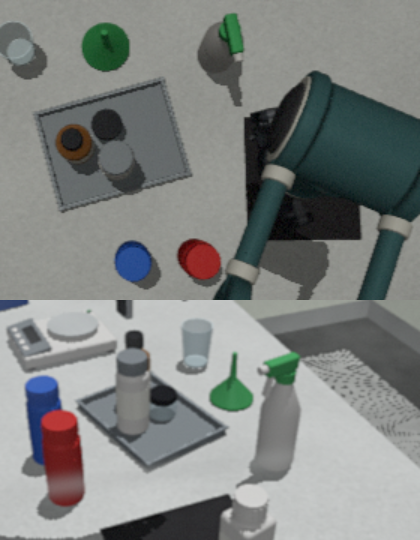

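View pics/v3b.png

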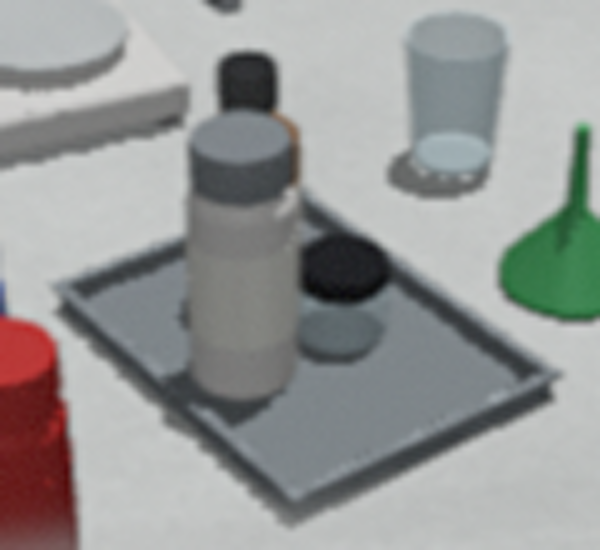

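The wide bottle still stands where it was: the fingers slid off the top of its cap. I'll check how low the fingertips really reached on the square bottle.

```bash
python3 - <<'E'
from h import *
im=cv2.imread("pics/side1.png")
print("tip proj",proj("side",(614.5,-49.2,298)).round(1),"grip pt",proj("side",(614.5,-49.2,317)).round(1))
cv2.imwrite("pics/v4.png",cv2.resize(im[60:170,220:310],None,fx=5,fy=5,interpolation=cv2.INTER_CUBIC))
E
```

```text
tip proj [267.6 118.6] grip pt [267.8 111. ]
```

View pics/v4.png

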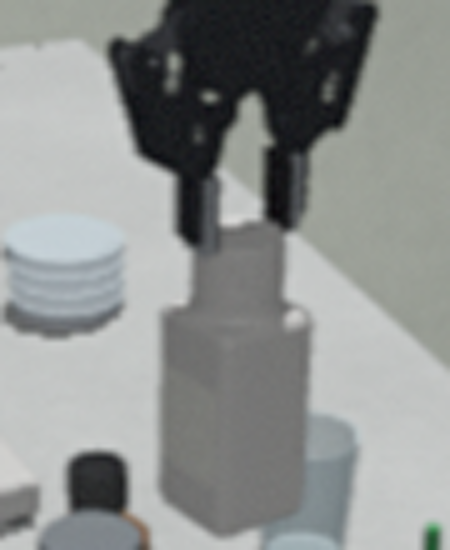

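The fingertips overlap only the top few mm of the cap, so they sit well above the reported TCP. I'll calibrate that with the fingers open and shut.

```bash
python3 - <<'E'
from h import *
p=[555,-2,330];r.move_ptp(p,ori())
s=r.get_state()["tool_pos"];vs=[]
for w in(85,44,0):
    r.set_gripper(w);q=st();im=cv2.cvtColor(r.read_camera("side"),cv2.COLOR_RGB2BGR)
    u=proj("side",q["tool_pos"]);
    c=im[50:150,190:290].copy();c=cv2.resize(c,None,fx=2.6,fy=2.6,interpolation=cv2.INTER_CUBIC)
    for dz,col in((0,(0,0,255)),(19,(0,255,0))):
        a=proj("side",q["tool_pos"]+[0,0,dz]);cv2.circle(c,tuple(int(x) for x in ((a-[190,50])*2.6)),3,col,-1);print(dz,a.round(1))
    vs.append(c)
cv2.imwrite("pics/v5.png",np.hstack(vs))
E
```

```text
t 18.7 tcp [554.8  -3.4 329.6] F [-0.5  0.   0.4] w 85.1
0 [237.1 102.3]
19 [236.9  94.6]
 t 19.2 tcp [555.  -2. 330.] F [-0.4 -0.1 -0.2] w 43.7
0 [237.  101.9]
19 [236.8  94.2]
 t 19.8 tcp [555.  -2. 330.] F [ 0.4 -0.  -0.2] w -0.2
0 [237.  101.9]
19 [236.8  94.2]
```

View pics/v5.png

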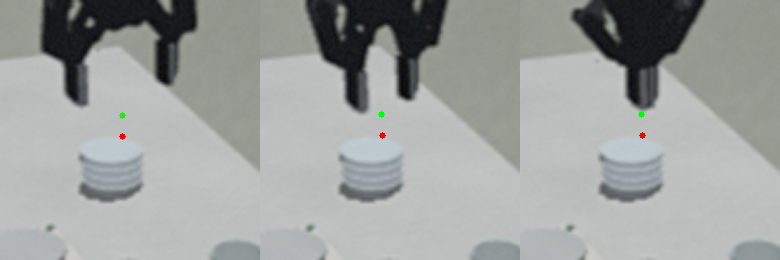

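With the fingers shut, the visible tips sit about 28 mm above the reported TCP (projected at (237,102)). That agrees with the failed grasp. I'll measure it physically by touching the empty part of the mat with shut fingers.

```bash
python3 - <<'E'
from h import *
r.move_ptp([470,-335,200],ori()); r.movel([470,-335,25],v=250)
print(r.movel([470,-335,-35],v=25,threshold=4)); st("touch")
r.movel([470,-335,120],v=300)
E
```

```text
True
touch t 23.8 tcp [ 470.  -335.   -23.8] F [-0.7  0.3  4.5] w 0.1
```

The physical touch confirms it: the real tips are 27 mm above the reported TCP, contrary to the description. I'll correct for this, and check from the last picture that the wide bottle did not shift.

```bash
cat >> h.py <<'E'
# reported TCP -> real tip: +27 mm shut, a bit more when open. "g" = tip height above object's underside
SP["sq"].update(g=118-29); SP["wide"].update(g=121-31); SP["narrow"].update(g=119-28.5)
OFF=0; HI=275
E
python3 - <<'E'
from h import *
for t in("0","2","3"):
  for n in("top","side"):
    im=cv2.imread(f"pics/{n}{t}.png")
    print(t,n,[fitcirc(n,im,c,z,D)[0].round(1) for c,z,D in(((555,-2.5),154,54),((581,65),156,34))])
s=SP["wide"]; pick(s["p"],4,s["g"]); q=st("up")
if q["grip_width"]<40: raise SystemExit("lost")
place(s["m"],3,s["g"])
st("done"); save("5")
a=cv2.imread("pics/top5.png")[100:300,170:450];b=cv2.imread("pics/side5.png")[130:350,150:430]
cv2.imwrite("pics/v6.png",np.vstack([cv2.resize(a,None,fx=1.4,fy=1.4),cv2.resize(b,None,fx=1.4,fy=1.4)]))
E
```

```text
0 top [array([554.5,  -1.7]), array([582.2,  66.3])]
0 side [array([555.9,  -3.1]), array([579. ,  62.4])]
2 top [array([554.5,  -1.7]), array([582.3,  65.9])]
2 side [array([555.9,  -2.9]), array([579.4,  62.2])]
3 top [array([554.6,  -1.5]), array([581.7,  66.1])]
3 side [array([556. ,  -2.8]), array([579.4,  62.5])]
at t 28.1 tcp [554.5  -2.4  93.4] F [-0.3  0.3 -0.2] w 85.1
gripped t 28.5 tcp [555.4  -2.6  94.9] F [-1.8  0.1  3.3] w 52.8
up t 29.9 tcp [553.9  -2.4 297.8] F [ 0.   0.4 -2.5] w 53.3
contact True nominal 93.0 t 32.8 tcp [ 584.6 -284.9   93.9] F [-0.5  0.4  4.8] w 52.7
done t 34.4 tcp [ 584.6 -284.8  299.3] F [-0.1  0.7 -0.6] w 85.3
```

```bash
ls pics
```

```text
crop_s.png
crop_t.png
side0.png
side1.png
side2.png
side3.png
side5.png
top0.png
top1.png
top2.png
top3.png
top5.png
v1.png
v2.png
v3.png
v3b.png
v4.png
v5.png
v6.png
```

View pics/v6.png

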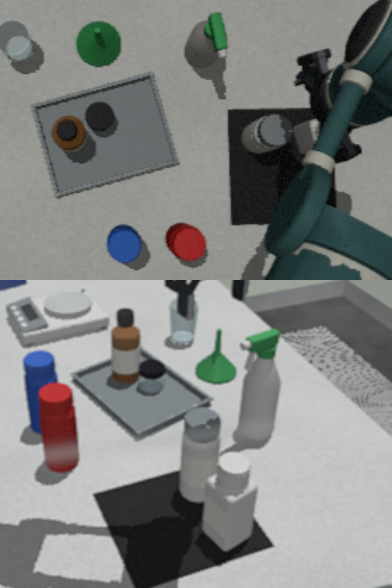

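```bash
python3 - <<'E'
from h import *
s=SP["narrow"]; pick(s["p"],4,s["g"]); q=st("up")
if q["grip_width"]<25: raise SystemExit("lost")
place(s["m"],3,s["g"])
r.move_ptp([560,10,300],ori())
r.move_ptp([532,200,300],ori())
st("done"); save("6")
a=cv2.imread("pics/top6.png")[100:300,60:450];b=cv2.imread("pics/side6.png")[130:350,150:430]
cv2.imwrite("pics/v7.png",cv2.resize(a,None,fx=2,fy=2));cv2.imwrite("pics/v7b.png",cv2.resize(b,None,fx=1.5,fy=1.5))
E
```

```text
at t 37.5 tcp [580.5  64.8  93.8] F [-0.3  0.   0.3] w 84.9
gripped t 38.0 tcp [581.7  64.9  95.1] F [0.4 0.6 2.3] w 32.7
up t 39.4 tcp [579.9  64.7 297.9] F [ 0.  -0.7 -3. ] w 32.6
contact True nominal 93.5 t 42.7 tcp [ 469.8 -334.8   94. ] F [-0.7  0.3  3.8] w 33.1
done t 46.6 tcp [532.4 198.7 300. ] F [ 0.6 -0.   0.5] w 85.6
```

View pics/v7.png

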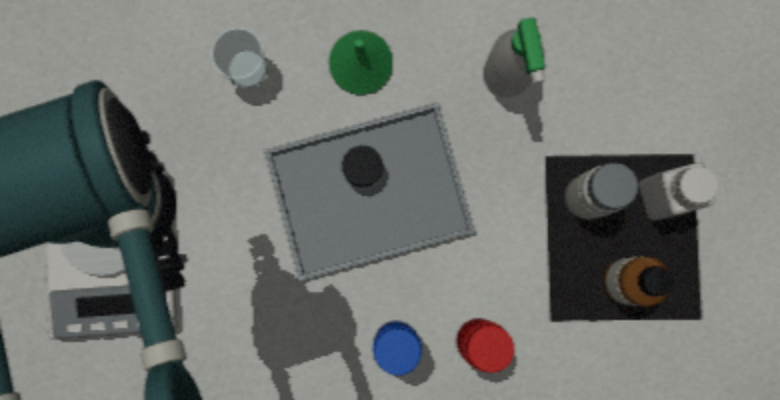

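View pics/v7b.png

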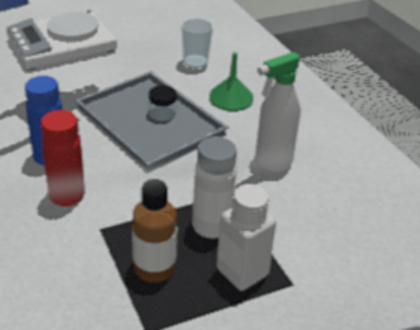

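All three bottles stand upright on the mat, with caps in the full top picture at about (366,193) wide, (408,194) square and (387,240) narrow. The tray holds only the jar, at (241,183). Now I'll refine the jar and the pan centre.

```bash
python3 - <<'E'
from h import *
for n,t in(("top","6"),("side","6")):
    im=cv2.imread(f"pics/{n}{t}.png");print(n,"jar",fitcirc(n,im,(614.5,11.5),52,54))
for n in("top","side"):
    im=cv2.imread(f"pics/{n}0.png")
    print(n,[ [x.round(1) for x in fitcirc(n,im,c,50,116,half=h)] for c in((533,343),(533,350)) for h in(6,10)])
im=cv2.imread("pics/top0.png");c=cv2.resize(im[180:280,70:160],None,fx=5,fy=5,interpolation=cv2.INTER_CUBIC)
def cc(ctr,col):
    P=[proj("top",(ctr[0]+58*np.cos(a),ctr[1]+58*np.sin(a),50)) for a in np.linspace(0,6.28,60)]
    cv2.polylines(c,[np.array([((p-[70,180]+.5)*5-.5) for p in P]).astype(int)],True,col,1)
cc((532.7,346.5),(0,0,255));c2=cv2.createCLAHE(3).apply(cv2.cvtColor(c,cv2.COLOR_BGR2GRAY));
c3=cv2.cvtColor(c2,cv2.COLOR_GRAY2BGR)
P=[proj("top",(532.7+58*np.cos(a),346.5+58*np.sin(a),50)) for a in np.linspace(0,6.28,60)]
cv2.polylines(c3,[np.array([((p-[70,180]+.5)*5-.5) for p in P]).astype(int)],True,(0,0,255),1)
cv2.imwrite("pics/v8.png",c3)
print(r.solve_ik([532.7,346.5,35],ori()),r.solve_ik([614.5,11.5,-7],ori()))
E
```

```text
top jar (array([618.97354245,  13.8565465 ]), np.float64(0.2690212895373243))
side jar (array([616.36999136,  11.68660812]), np.float64(1.003758886249507))
top [[array([532.7, 343.5]), np.float64(0.7)], [array([532.7, 343.5]), np.float64(0.7)], [array([532.7, 343.6]), np.float64(0.7)], [array([532.7, 343.5]), np.float64(0.7)]]
side [[array([532.8, 350.1]), np.float64(1.2)], [array([533. , 349.7]), np.float64(1.4)], [array([532.9, 350.2]), np.float64(1.3)], [array([532.8, 349.8]), np.float64(1.5)]]
[0.5375053  0.34087996 1.83826583 0.         0.96244687 0.27221525] [-0.02181253  0.35924881  1.90620887  0.          0.87613497 -0.28710257]
```

View pics/v8.png

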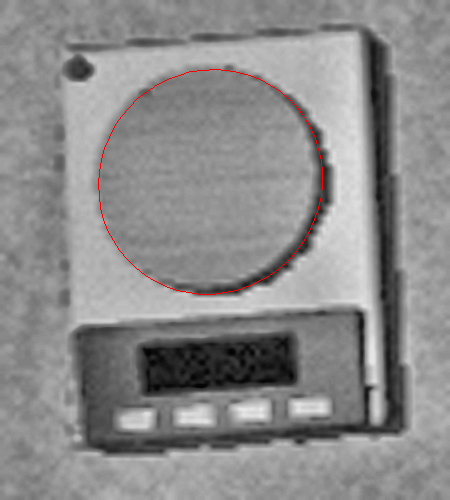

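The (532.7, 346.5) circle fits the pan's rim within about 1 mm. The jar is near (616.5, 12.5). Next I'll pick the jar and place it on the pan.

```bash
python3 - <<'E'
from h import *
g=16-31
pick((616.5,12.5),4,g,force=45,opening=74,hi=200); q=st("up")
if q["grip_width"]<40: raise SystemExit("lost")
place((532.7,346.5),50,g,hi=200,opening=74,near=15)
r.move_ptp([530,100,300],ori())
st("done"); save("7")
a=cv2.imread("pics/top7.png")[130:280,70:320];b=cv2.imread("pics/side7.png")[110:230,130:330]
cv2.imwrite("pics/v9.png",np.vstack([cv2.resize(a,(500,300)),cv2.resize(b,(500,300))]))
for n in("top","side"):
    im=cv2.imread(f"pics/{n}7.png");print(n,"jar",fitcirc(n,im,(532.7,346.5),98,54))
E
```

```text
at t 49.3 tcp [615.9  12.4 -11.8] F [-0.2  0.2 -0.2] w 74.2
gripped t 49.6 tcp [617.3  12.4 -10.2] F [1.  0.2 2.1] w 52.7
up t 51.0 tcp [615.2  12.5 197.9] F [-0.2 -0.1 -2.3] w 53.0
contact True nominal 35.0 t 53.8 tcp [532.7 346.6  35.8] F [-0.3  0.2  4.1] w 52.9
done t 56.3 tcp [529.5 100.6 298.5] F [-0.1  0.4  0.4] w 74.0
top jar (array([533.24745146, 345.34668779]), np.float64(0.5533659751654518))
side jar (array([530.36853382, 341.47086829]), np.float64(2.103549608173612))
```

View pics/v9.png

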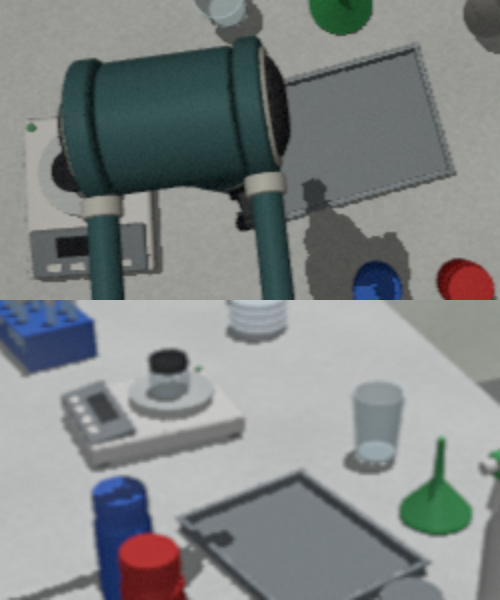

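The jar stands upright in the middle of the pan. Before picking the bottles up again I'll check their positions on the mat, then return the narrow one first.

```bash
python3 - <<'E'
from h import *
for n in("top","side"):
    im=cv2.imread(f"pics/{n}6.png");print(n,[fitcirc(n,im,SP[k]["m"],z,D)[0].round(1) for k,z,D in(("narrow",155,34),("wide",153,54),("sq",149,44))])
s=SP["narrow"]; pick(s["m"],3,s["g"]); q=st("up")
if q["grip_width"]<25: raise SystemExit("lost")
place(s["p"],4,s["g"])
save("8")
a=cv2.imread("pics/top8.png")[130:280,170:420];b=cv2.imread("pics/side8.png")[130:330,150:430]
cv2.imwrite("pics/v10.png",np.vstack([cv2.resize(a,(420,252)),cv2.resize(b,(420,300))]))
E
```

```text
top [array([ 471.6, -325.8]), array([ 582.9, -281. ]), array([ 586.1, -384.7])]
side [array([ 468.6, -335.4]), array([ 580.8, -285. ]), array([ 582.8, -384. ])]
at t 59.7 tcp [ 469.6 -334.8   92.8] F [-0.4  0.1 -0.2] w 84.9
gripped t 60.2 tcp [ 470.5 -335.3   94.1] F [ 1.3 -0.3  1.3] w 32.8
up t 61.6 tcp [ 469.1 -334.4  297.9] F [-0.2  0.6 -3.4] w 32.7
contact True nominal 94.5 t 64.9 tcp [580.7  64.8  95.1] F [0.6 1.3 4.2] w 32.7
```

View pics/v10.png

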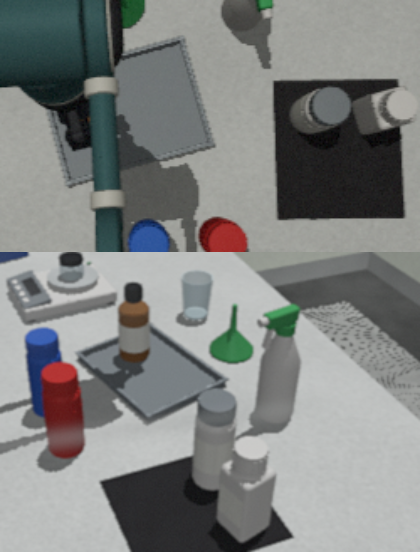

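The narrow bottle is back in the tray, upright. Next the wide bottle, then the square one.

```bash
python3 - <<'E'
from h import *
for k,w in(("wide",45),("sq",35)):
    s=SP[k]; pick(s["m"],3,s["g"]); q=st("up")
    if q["grip_width"]<w: raise SystemExit("lost")
    place(s["p"],4,s["g"])
r.move_ptp([520,-330,300],ori()); st("done"); save("9")
for n in("top","side"):
    a=cv2.imread(f"pics/{n}0.png");im=cv2.imread(f"pics/{n}9.png")
    for k,c,z,D in(("narrow",(581,65),156,34),("wide",(555,-2.5),154,54),("sq",(615.5,-49),150,44),("jar",(532.7,346.5),98,54)):
        print(n,k,fitcirc(n,im,c,z,D)[0].round(1), "start" , fitcirc(n,a,c,z,D)[0].round(1) if k!="jar" else "")
a=cv2.imread("pics/top9.png")[100:300,60:360];b=cv2.imread("pics/side9.png")[110:260,130:380]
cv2.imwrite("pics/v11.png",np.vstack([cv2.resize(a,(450,300)),cv2.resize(b,(450,270))]))
E
```

```text
at t 69.8 tcp [ 584.5 -284.8   92.2] F [ 0.5  0.2 -0.6] w 85.1
gripped t 70.2 tcp [ 585.3 -285.4   94. ] F [-1.1 -0.7  4. ] w 52.6
up t 71.5 tcp [ 584.  -284.5  297.7] F [-0.2 -0.4 -4. ] w 52.7
contact True nominal 94.0 t 74.5 tcp [554.6  -2.5  95. ] F [-0.8 -0.5  4.1] w 52.9
at t 79.2 tcp [ 584.6 -384.8   91.1] F [-0.6 -0.5  0.1] w 85.3
gripped t 79.6 tcp [ 585.2 -385.5   93. ] F [-1.4  0.3  3.4] w 42.6
up t 81.0 tcp [ 584.1 -384.4  297.6] F [-1.  -0.  -4.2] w 42.8
contact True nominal 93.0 t 84.1 tcp [615.1 -49.2  94. ] F [-0.3  1.7  4.7] w 42.7
done t 87.0 tcp [ 520.3 -328.9  299.3] F [0.7 0.7 0.2] w 84.8
top narrow [580.6  66.2] start [582.2  66.3]
top wide [555.   -2.6] start [554.5  -1.7]
top sq [615.2 -48.9] start [617. -50.]
top jar [533.3 345.8] start 
side narrow [577.3  60.7] start [579.   62.4]
side wide [553.6  -2.7] start [555.9  -3.1]
side sq [610.5 -48.6] start [614.3 -48.6]
side jar [530.2 341.3] start
```

View pics/v11.png

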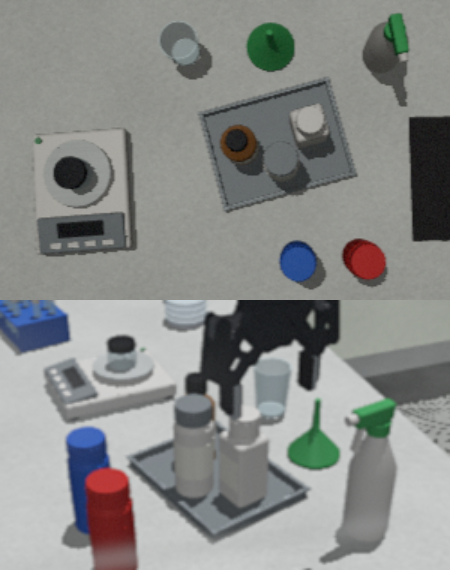

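Everything is in place: each bottle is within about 4 mm of its starting spot in both views, the jar is centred, and the arm is clear. Handing in.

```bash
python3 -c "
from cell import r
print(r.sign_off())"
```

```text
the job is handed in; nothing more can be done
None
```

I moved the three bottles to the mat, stood the jar on the balance's pan, and put the bottles back in the tray. The job was handed in at about 87 s of the 138 s allowed. No verdict was reported, so what follows rests on my own checks.

- **Bottles:** the last pictures show all three upright in the tray. Each is within about 4 mm of its starting spot in both camera views, against the 15 mm allowed.
- **Jar:** it stands upright on the pan. It measured about 1 mm from the pan's centre in the top view and 6 mm in the side view, against the 15 mm allowed. The side-view fit was the weaker one.
- **Bystanders:** the beaker, funnel, spray bottle and the red and blue look-alikes show no visible change. I checked these by eye only.

**What disagreed or failed:**
- **Fingertip height:** the real fingertips, when shut, are about 27 mm above the reported TCP, although the description puts the TCP at the fingertips. I found this in the side view and confirmed it by touching the mat.
- **Grasps affected:** before I corrected for this, the first grasp of the wide bottle slipped off its cap without moving the bottle. The first grasp of the square bottle held only the top few mm of its cap.
- **Pan centre:** the two cameras' fits differed by about 6 mm in y. I used a value between them and checked it against the pan's rim.

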